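# Start the toaster on frozen bread: socket switch, lever, thaw key

### The arm

A 7-joint arm with a two-finger parallel gripper is mounted at the origin on a cart in front of the work surface, level with it; the furniture and walls round the work are solid. World frame = base frame: x ahead of the robot, y to its left, z up, the work surface at z = 0. Lengths are in m, angles in rad, forces in N, time in s.
With the tool pointing down it reaches from about 0.4 to 0.85 m from the base axis. Payload 4.5 kg.
Tool frame: the origin (TCP) lies between the finger pads; the fingertips stand 11 mm ahead of it and the grasp point (between the pads) lies 8 mm behind it (r.nose_length is the distance from the TCP to the fingertips, in m); z points along the fingers, y is the line along which they close (so a half turn about z gives the same grasp; the last joint's range is limited). The gripper opens to 88 mm and grips with 3 to 60 N. Pads are 18 mm wide; open, the fingers measure 123 mm over their backs; the gripper's body (75 mm by 187 mm) begins 45 mm behind the grasp point.
Start: joints at [-1.268, 0.689, -0.195, 1.565, 0.157, 0.902, -0.215], TCP at [0.166, 0.603, 0.25] pointing down, gripper open.
Joint ranges: [-3.01, 3.01], [-0.46, 2.08], [-1.47, 1.51], [0.13, 2.56], [-1, 4.14], [0.04, 2.09], [-2.66, 2.66]. Speed limits (rad/s): [2.57, 2.57, 3.14, 3.14, 3.14, 3.14, 3.14].

### API

Orientations are given as a unit quaternion [x, y, z, w].
In Python, from plant import get_state, snapshot, camera_model, r gives the robot as it stands.
- The arm moves only by the shell command python3 -m inch 'ROWS' [FORCE]. ROWS is text: rows parted by semicolons, each of 7 numbers parted by spaces: the opening, from -1 (shut) to 1 (fully open), then the shift along the tool's x, y, z in m, then the turn, a rotation vector about the tool's x, y, z in rad. A call has 1 to 20 rows; each row shifts and turns the commanded pose from where the row before left it, along the tool's axes as they then stand; what a row does not reach is not made up. A row lasts 1/12 s, in which the tool goes at most 41.7 mm and 7.16 degrees, less where a joint would pass 70% of its speed; a pose out of reach is approached as far as the arm can. A call is refused whole if a number of a shift passes 0.0417 or a number of a turn 0.125, either way. A call with a gripper value outside its range is refused whole. The fingers move at their own pace and stop on an object; FORCE is the grip in N (left out, the last holds). Time passes only in rows, so rows that do not move let the fingers close. It gives the time, the measured TCP pose, the force, the opening and the grip force at its end, in the units of the state.
- get_state(): the state, without advancing time (a new reading comes with each control period).
- snapshot(name): name is "side" or "top" or "wrist"; returns (picture, depth): 384x512x3 uint8, red, green, blue; 384x512 float32, m along the optical axis (not along the pixel's ray), 0 where there is no reading.
- camera_model(name): a dict with "intrinsics" (3x3 intrinsics, pixels), "dist" ([k1, k2, p1, p2, k3] as OpenCV has them; the pictures are not rectified), "view" (4x4, takes a point from world to camera coordinates). Camera axes: x right, y down, z forward; pixel columns grow to the right and rows downward; lengths in m; the calibration is good to about 2 mm. A picture is of the moment at which its call begins: read the wrist's pose just before it. camera_model takes no time and is no camera call; for the wrist camera it gives the pose at the moment of the call.
- r.finish_job(): hands the job in; it is judged then, once.
The state is a dict: "clock": time; "q": joint angles; "qd": joint speeds; "joint_torque": joint torques, N m; "tool_pos": TCP position; "eef_rot": TCP orientation; "contact_force": force on the tool from outside, world axes, zero at the start; "moment": the same for the moment, N m; "opening": opening from 0.0 (shut) to 1.0 (fully open); "finger_force": force on a finger pad.
Only numpy, scipy, OpenCV 4.12 (cv2) and the standard library are available. Lean on these libraries where they do the work, as an engineer would, in place of code of your own. Each camera call takes 0.05 s, during which the arm holds its last target. There are 200 camera calls.

### The job

Start the toaster on the two frozen slices standing in it: switch its worktop socket on by pressing down the raised end of the rocker, then push the toaster's lever fully down until it catches and stays down by itself, then press the snowflake (thaw) key fully in, which is the round key at the socket end of the row of three on top. It is all done by pressing with the fingertips: press neither of the other two keys, do not touch the bread, pick nothing up and leave the things standing around in their places.

Things in the scene. Friction and masses are not known exactly. Their poses are not given: they have to be found in the camera images.
- toaster: Two-slot toaster, black plastic ends, metal middle: 240 long (x) x 168 wide (y) x 186 high, fixed. Origin on the worktop under its middle, z up. x runs along the slots (at y = -33 and +33, x from -50 to 95); -x points out of the control end, turned to the robot, where the lever sticks out; the three keys lie in a row across the top of that end. The socket box stands off its -y side.
- socket_box (a point): Middle of the top of the white socket box, 120 (x) x 62 (y) x 36 high, fixed and parallel to the toaster, always at (-140, -220) mm of the toaster frame. The rocker is on its -x half; the black plug in its other half is at (-110, -220), 39 across, its top 69 above the worktop; a black flex lies from it to the toaster.
- rocker_raised_end (a point): Point to press to switch on: on the upper face of the raised end of the socket's rocker, 18 mm from its hinge and 4 mm from its outer edge; it stands 46 mm above the worktop while off and moves with the rocker (about 39 mm above the worktop when on).
- rocker (a joint): V-shaped grey rocker, 45 long (x) x 24 wide, hinged across its middle at (-165, -220) mm of the toaster frame, 38.5 above the worktop. rad: 0 = off (-x end, away from the plug, raised), 0.4 = on (that end pressed level, 2 mm proud of its bezel). Snaps over at 0.2 and stays either way; about 5 N near its end. Only while it is on can the toaster's lever catch.
- lever_top (a point): Middle of the top face of the lever's flat metal tab, 33 (toaster x) x 52 (toaster y) x 12 thick, at (-146.5, 0) mm of the toaster frame and 174 mm above the worktop when up; moves down with the lever. The tab's inner edge is 10 mm from the toaster's end face, whose top edge is 12 mm higher than the tab.
- lever (a joint): Lever with the bread carriage, m pushed down: 0 = up, 0.036 = bottom stop. Springs up by itself; about 4 N at the top rising to 10 N near the bottom. With the power on a catch snaps in at about 0.0335 and then holds it at 0.033 when released; with the power off it comes back up.
- thaw_key_top (a point): Middle of the top of the snowflake (thaw) key: round grey key 21 mm across with a raised six-armed snowflake, at (-86, -47) mm of the toaster frame, 193.5 mm above the worktop when out; it is the end key nearest the socket box.
- thaw_key (a joint): Snowflake key, m pushed in: 0 = out, 0.006 = fully in (5 N); springs back. Works only once the lever is down.
- cancel_key_top (a point): Middle of the top of the cancel key, the middle one of the row: oblong, 21 (x) x 31 (y) mm, raised cross, at (-86, 0) mm of the toaster frame, 193.5 mm above the worktop. Pressing it frees the catch and the bread springs up.
- cancel_key (a joint): Cancel key, m pushed in: 0 = out, 0.007 = fully in. Not to be pressed.
- reheat_key_top (a point): Middle of the top of the reheat key: round, 21 mm across, raised wavy lines, at (-86, +47) mm of the toaster frame, 193.5 mm above the worktop; the end key away from the socket box.
- reheat_key (a joint): Reheat key, m pushed in: 0 = out, 0.006 = fully in. Not to be pressed.
- slice_a: Loose slice of bread, 113 x 15 x 100 high, standing in the slot at y = -33 of the toaster frame; origin at the middle of its underside, 113 mm above the worktop while the lever is up (it sticks 27 mm out of the toaster), about 80 mm when the lever is down.
- slice_b: The same in the slot at y = +33.
- shaker: Bystander: loose grey-topped glass salt shaker, 44 across, 90 high, standing beside the toaster on the side away from the socket; origin under its middle.
- timer: Bystander: loose round kitchen timer, 62 across, 48 high, near the front edge of the worktop; origin under its middle.
- mug: Bystander: loose spotted mug, 82 across, 114 with its handle, 91 high, on the left of the worktop; origin under its middle.
Mind the look-alikes: they are no part of the job. Leave any blue or green look-alike of the slice_b alone.

How it is judged:
By the outcome, as a careful person would: the job done as asked, in the order asked, and still so for the second after the job is handed in, with the robot touching nothing.
It also fails if it takes over 61 s, if anything falls off the work surface, if the arm or the gripper's body presses on something with over 40 N, if the wrist force passes 120 N, or if a joint passes its speed limit or range.

## Working session

There is one attempt and no reset: what is moved stays moved. The work goes in short steps, Python scripts to look and compute and a shell command to move; the robot and the scene stay as the last step left them, time stands still between calls to the robot, and variables do not carry over. Pictures are saved under pics/ and viewed, at most 10 in all, crops included, and the job is handed in when it is done.

```bash
mkdir -p pics; ls; python3 - <<'E'
from plant import get_state,snapshot,camera_model,r
import cv2,numpy as np
s=get_state();print({k:np.round(v,3).tolist() for k,v in s.items()})
for n in("side","top"):
    im,d=snapshot(n);cv2.imwrite(f"pics/{n}0.png",im[:,:,::-1]);np.save(f"pics/{n}0.npy",d)
    m=camera_model(n);print(n,np.round(m["intrinsics"],1).tolist(),np.round(m["view"],3).tolist(),m["dist"])
E
```

```text
pics
{'clock': 0.0, 'q': [-1.268, 0.69, -0.195, 1.566, 0.157, 0.902, -0.215], 'qd': [-0.001, -0.001, 0.001, -0.0, 0.001, 0.0, -0.0], 'joint_torque': [-0.001, -52.757, -1.266, -15.344, -0.052, 0.006, 0.0], 'tool_pos': [0.166, 0.602, 0.249], 'eef_rot': [0.134, 0.991, -0.001, -0.0], 'contact_force': [-0.074, -1.203, 0.111], 'moment': [0.014, 0.02, 0.003], 'finger_force': 0.0, 'opening': 0.996}
side [[473.3, 0.0, 256.0], [0.0, 473.3, 188.2], [0.0, 0.0, 1.0]] [[0.966, -0.26, 0.009, -0.47], [-0.167, -0.647, -0.744, 0.238], [0.199, 0.717, -0.668, 1.21], [0.0, 0.0, 0.0, 1.0]] [-0.05166819  0.          0.          0.          0.        ]
top [[458.5, 0.0, 255.1], [0.0, 458.5, 202.3], [0.0, 0.0, 1.0]] [[0.02, -1.0, -0.017, 0.083], [-0.983, -0.016, -0.182, 0.527], [0.182, 0.02, -0.983, 1.291], [0.0, 0.0, 0.0, 1.0]] [-0.10712207  0.          0.          0.          0.        ]
```

View pics/top0.png

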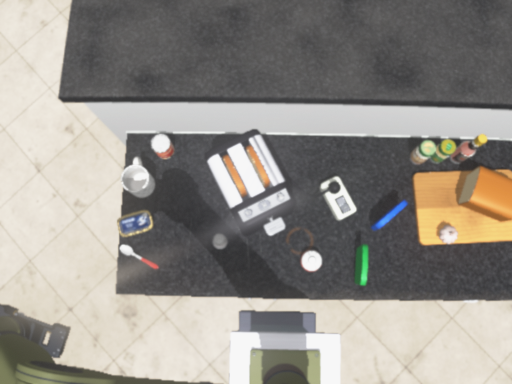

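View pics/side0.png

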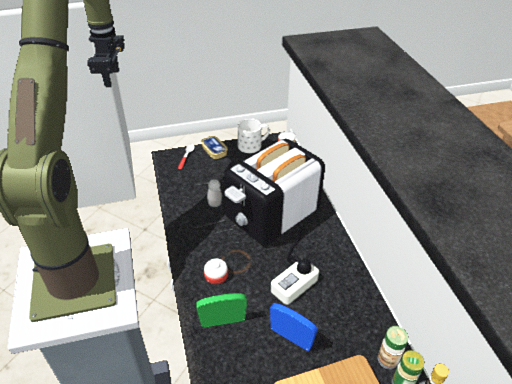

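The top view shows the toaster at about (250,180), the lever tab at (274,227), the key row at (249–281, 212–199) and the white socket box at (338,198). The coloured look-alike slices are at (390,215) (blue) and (364,265) (green). The side view agrees.

Candidates for each target in the top view:
- **Keys:** (249,212), (265,206) and (281,199). Thaw is the one nearest the socket, about (281,199).
- **Rocker end:** the grey end at about (344,207), away from the plug, not the plug at (334,187).
- **Lever:** the tab at (274,227), not the round knob below it.

I'll check these in a close crop.

```bash
cat > h.py <<'E'
import numpy as np,cv2
from plant import get_state,snapshot,camera_model,r
from scipy.spatial.transform import Rotation as R
def ray(m,px,z):
    n=cv2.undistortPoints(np.float64(px).reshape(-1,1,2),m["intrinsics"],np.array(m["dist"]))[:,0]
    V=np.array(m["view"]);A=V[:3,:3];c=-A.T@V[:3,3]
    d=np.c_[n,np.ones(len(n))]@A
    return c+d*((z-c[2])/d[:,2])[:,None]
def proj(m,P):
    V=np.array(m["view"]);return cv2.projectPoints(np.float64(P),cv2.Rodrigues(V[:3,:3])[0],V[:3,3],m["intrinsics"],np.array(m["dist"]))[0][:,0]
E
python3 - <<'E'
from h import *
im=cv2.imread("pics/top0.png");c=im[125:245,200:360]
cv2.imwrite("pics/crop1.png",cv2.resize(c,None,fx=5,fy=5,interpolation=cv2.INTER_CUBIC))
im=cv2.imread("pics/side0.png");c=im[140:310,210:330]
E
```

```text
(no output)
```

View pics/crop1.png

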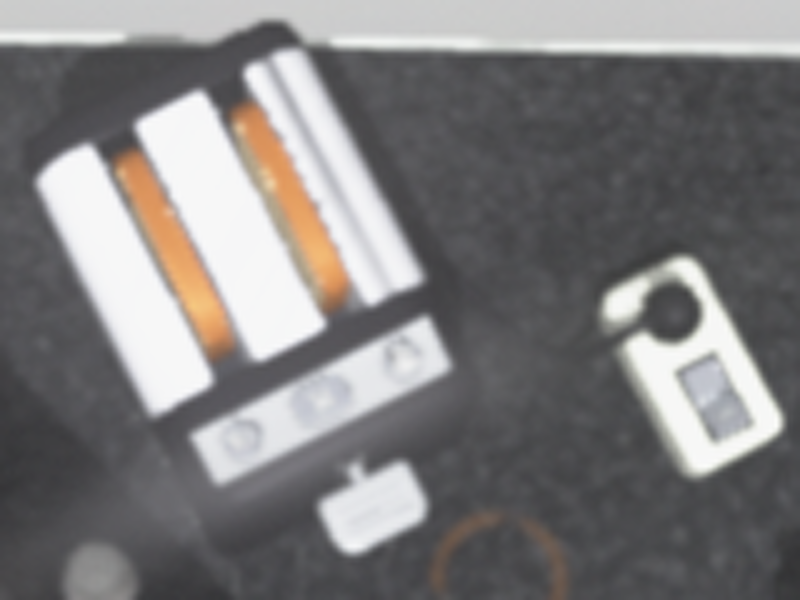

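The crop shows the keys at crop pixels (241,438), (322,397) and (403,358), with thaw the right-hand one. The lever tab is at (372,505) and the rocker at (716,397), below the plug at (670,305). Next I fit the toaster pose.

```bash
python3 - <<'E'
from h import *
m=camera_model("top")
f=lambda u,v:((u+.5)/5-.5+200,(v+.5)/5-.5+125)
px=[f(241,438),f(322,397),f(403,358),f(372,506),f(716,397),f(670,308)]
zs=[.1935,.1935,.1935,.174,.0415,.066]
mod=np.array([[-86,47],[-86,0],[-86,-47],[-146.5,0],[-165,-220],[-110,-220]])/1e3
W=np.array([ray(m,p,z)[0,:2] for p,z in zip(px,zs)])
a=mod-mod.mean(0);b=W-W.mean(0)
th=np.arctan2((a[:,0]*b[:,1]-a[:,1]*b[:,0]).sum(),(a*b).sum())
Rm=np.array([[np.cos(th),-np.sin(th)],[np.sin(th),np.cos(th)]]);t=W.mean(0)-Rm@mod.mean(0)
print("yaw",np.degrees(th),th,"t",t,"res mm",np.round((W-(mod@Rm.T+t))*1e3,1).tolist())
T=lambda x,y,z:np.r_[Rm@[x/1e3,y/1e3]+t,z/1e3]
P=dict(rock=T(-183,-220,46),lever=T(-146.5,0,174),thaw=T(-86,-47,193.5),cancel=T(-86,0,193.5))
for k,v in P.items():print(k,v.round(4))
im=cv2.imread("pics/side0.png");ms=camera_model("side")
big=cv2.resize(im[140:310,210:330],None,fx=3.5,fy=3.5)
for v in P.values():
    q=proj(ms,v[None])[0];cv2.circle(big,tuple(int(z) for z in (q-[210,140])*3.5),3,(0,0,255),-1)
cv2.imwrite("pics/side_ov.png",big)
V=np.array(camera_model("wrist")["view"]);s=get_state();
Rw=R.from_quat(s["eef_rot"]).as_matrix();print("tool axes",Rw.round(3).tolist())
c=-V[:3,:3].T@V[:3,3];print("cam in tool",(Rw.T@(c-s["tool_pos"])).round(3),(V[:3,:3]@Rw).round(2).tolist())
E
```

```text
yaw 27.65671681758641 0.4827007687585708 t [0.56967823 0.10739215] res mm [[0.2, -0.9], [0.7, -0.9], [0.2, -1.2], [0.2, 0.1], [-0.1, -0.9], [-1.2, 3.8]]
rock [ 0.5097 -0.1724  0.046 ]
lever [0.4399 0.0394 0.174 ]
thaw [0.5153 0.0258 0.1935]
cancel [0.4935 0.0675 0.1935]
tool axes [[-0.964, 0.266, -0.0], [0.266, 0.964, -0.002], [-0.0, -0.002, -1.0]]
cam in tool [ 0.071 -0.001 -0.135] [[0.0, 1.0, -0.0], [-0.96, 0.0, -0.27], [-0.27, 0.0, 0.96]]
```

View pics/side_ov.png

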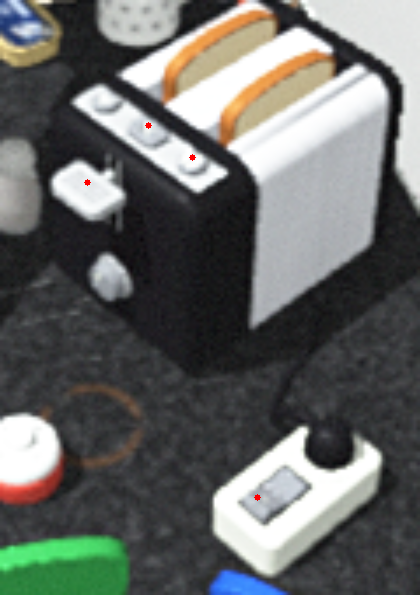

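The side overlay confirms the pose: the red dots fall on the rocker end, the tab, the cancel key and the thaw key. I'll shut the fingers, turn the tool parallel to the toaster and move toward the socket.

```bash
python3 -m inch '-1 0 0 -0.006 0 0 -0.125;-1 0 0 -0.006 0 0 -0.125;-1 0 0 -0.006 0 0 -0.125;-1 0 0 -0.006 0 0 -0.125;-1 0 0 -0.006 0 0 -0.125;-1 0 0 -0.006 0 0 -0.125;-1 -0.009 -0.033 0 0 0 0;-1 -0.009 -0.033 0 0 0 0;-1 -0.009 -0.033 0 0 0 0;-1 -0.009 -0.033 0 0 0 0;-1 -0.009 -0.033 0 0 0 0;-1 -0.009 -0.033 0 0 0 0;-1 -0.009 -0.033 0 0 0 0;-1 -0.009 -0.033 0 0 0 0;-1 -0.009 -0.033 0 0 0 0;-1 -0.009 -0.033 0 0 0 0;-1 -0.009 -0.033 0 0 0 0;-1 0 0 0 0 0 0' 10
cat > g.py <<'E'
from h import *
import sys
th=.4827;Rm=np.array([[np.cos(th),-np.sin(th)],[np.sin(th),np.cos(th)]]);t=np.array([.5696,.1067])
def go(x,y,z):
    s=get_state();Q=R.from_quat(s["eef_rot"]);tgt=np.r_[Rm@[x/1e3,y/1e3]+t,z/1e3]  # fingertip target
    tip=np.array(s["tool_pos"])+Q.as_matrix()[:,2]*r.nose_length
    c=np.cos(th);want=np.array([[-c,-np.sin(th),0],[-np.sin(th),c,0],[0,0,-1]])
    a=R.from_matrix(want)
    print("t",round(float(s["clock"]),2),"tip",tip.round(4),"tip toaster mm",(Rm.T@(tip[:2]-t)*1e3).round(1),"shift mm",((Q.inv().apply(tgt-tip))*1e3).round(1),"turn",(Q.inv()*a).as_rotvec().round(4),"F",np.round(s["contact_force"],1),"op",round(float(s["opening"]),3),"q",np.round(s["q"],2))
go(*map(float,sys.argv[1:]))
E
python3 g.py -183 -220 120
```

```text
clock: 1.6
tool_pos: [0.4275, 0.319, 0.2848]
eef_rot: [-0.232, 0.973, -0.003, 0.0]
contact_force: [0.3, -0.1, 0.3]
opening: 0.008
finger_force: 0.0
t 1.6 tip [0.4275 0.3189 0.2738] tip toaster mm [-27.3 253.9] shift mm [ 149.1 -475.   157. ] turn [-0.0065 -0.0008 -0.0135] F [ 0.3 -0.1  0.3] op 0.008 q [-0.45  0.55 -0.45  1.79  0.31  0.88  1.  ]
```

```bash
python3 -m inch '-1 0.0106 -0.034 0 -0.006 0 -0.013;-1 0.0106 -0.034 0 0 0 0;-1 0.0106 -0.034 0 0 0 0;-1 0.0106 -0.034 0 0 0 0;-1 0.0106 -0.034 0 0 0 0;-1 0.0106 -0.034 0 0 0 0;-1 0.0106 -0.034 0 0 0 0;-1 0.0106 -0.034 0 0 0 0;-1 0.0106 -0.034 0 0 0 0;-1 0.0106 -0.034 0 0 0 0;-1 0.0106 -0.034 0 0 0 0;-1 0.0106 -0.034 0 0 0 0;-1 0.0106 -0.034 0 0 0 0;-1 0.0106 -0.034 0 0 0 0;-1 0 0 0.03 0 0 0;-1 0 0 0.03 0 0 0;-1 0 0 0 0 0 0;-1 0 0 0 0 0 0'
python3 g.py -183 -220 60
python3 - <<'E'
from h import *
m=camera_model("wrist");im,d=snapshot("wrist");cv2.imwrite("pics/w1.png",im[:,:,::-1])
import g0 if False else None
E
true
```

```text
clock: 3.1
tool_pos: [0.5152, -0.162, 0.2221]
eef_rot: [-0.245, 0.97, 0.004, -0.002]
contact_force: [0.7, -0.6, 1.0]
opening: 0.004
finger_force: 0.0
t 3.1 tip [ 0.5151 -0.162   0.2111] tip toaster mm [-173.  -212.7] shift mm [  9.7  -8.5 151.1] turn [ 0.0088 -0.0028  0.0121] F [ 0.7 -0.6  1. ] op 0.004 q [ 0.49  0.64 -0.44  1.84  0.38  0.75  1.91]  File "<stdin>", line 3
    import g0 if False else None
              ^^
SyntaxError: invalid syntax
```

```bash
python3 - <<'E'
from h import *
m=camera_model("wrist");im,d=snapshot("wrist")
im=im[:,:,::-1].copy()
th=.4827;Rm=np.array([[np.cos(th),-np.sin(th)],[np.sin(th),np.cos(th)]]);t=np.array([.5696,.1067])
P=np.array([[-183,-220,46],[-200,-251,36],[-200,-189,36],[-80,-189,36],[-80,-251,36],[-120,-84,186],[-146.5,26,174]])
for p in P:
    q=proj(m,np.r_[Rm@p[:2]/1e3+t,p[2]/1e3][None])[0];print(p,q.round(1));cv2.circle(im,tuple(int(v) for v in q),2,(0,0,255),-1)
cv2.imwrite("pics/w1.png",im)
E
```

```text
[-183. -220.   46.] [248.6 170.8]
[-200. -251.   36.] [221.5 154.1]
[-200. -189.   36.] [276.1 154.7]
[ -80. -189.   36.] [273.  250.5]
[ -80. -251.   36.] [223.5 250.2]
[-120.  -84.  186.] [433.7 296.6]
[-146.5   26.   174. ] [566.4 254.2]
```

View pics/w1.png

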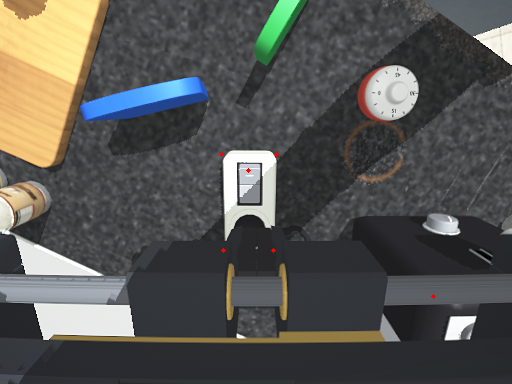

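The wrist view shows the socket box matching the projected corners at (221,154) and (276,154). The rocker is centred at about (249,185), with its raised end under the dot at (249,171). Now down to just above it.

```bash
python3 -m inch '-1 0.0097 -0.0085 0 0.009 -0.003 0.012;-1 0 0 0.03 0 0 0;-1 0 0 0.03 0 0 0;-1 0 0 0.03 0 0 0;-1 0 0 0.03 0 0 0;-1 0 0 0.015 0 0 0;-1 0 0 0.008 0 0 0;-1 0 0 0 0 0 0;-1 0 0 0 0 0 0;-1 0 0 0 0 0 0'
python3 g.py -183 -220 39
```

```text
clock: 3.98
tool_pos: [0.5135, -0.1753, 0.0816]
eef_rot: [-0.239, 0.971, -0.002, 0.003]
contact_force: [-0.1, -0.3, 0.6]
opening: 0.01
finger_force: 0.0
t 3.98 tip [ 0.5136 -0.1753  0.0706] tip toaster mm [-180.5 -223.8] shift mm [ 2.7  3.9 31.6] turn [-0.0051  0.0054 -0.0008] F [-0.1 -0.3  0.6] op 0.01 q [ 0.41  0.85 -0.27  1.94  0.54  0.41  1.78]
```

```bash
python3 -m inch '-1 0.003 0.003 0.01 0 0 0;-1 0 0 0.008 0 0 0;-1 0 0 0.004 0 0 0;-1 0 0 0.003 0 0 0;-1 0 0 0.003 0 0 0;-1 0 0 0.003 0 0 0;-1 0 0 0 0 0 0;-1 0 0 0 0 0 0;-1 0 0 0 0 0 0'
python3 g.py -183 -220 39
```

```text
clock: 4.73
tool_pos: [0.5086, -0.1739, 0.0499]
eef_rot: [-0.239, 0.971, -0.002, 0.002]
contact_force: [-2.4, 0.3, 9.8]
opening: 0.003
finger_force: 4.9
t 4.73 tip [ 0.5087 -0.1739  0.0389] tip toaster mm [-184.2 -220.3] shift mm [-1.2  0.3 -0.1] turn [-0.0041  0.0032 -0.0006] F [-2.4  0.3  9.8] op 0.003 q [ 0.38  0.9  -0.22  1.96  0.57  0.33  1.75]
```

```bash
python3 -m inch '-1 0 0 0.0015 0 0 0;-1 0 0 0 0 0 0;-1 0 0 -0.005 0 0 0;-1 0 0 -0.01 0 0 0;-1 0 0 -0.03 0 0 0;-1 0 0 -0.035 0 0 0;-1 0 0 -0.035 0 0 0;-1 0 0 -0.035 0 0 0;-1 0 0 -0.03 0 0 0;-1 -0.015 0.035 0 0 0 0;-1 -0.015 0.035 0 0 0 0;-1 0 0 0 0 0 0'
python3 g.py -150 0 185
python3 - <<'E'
from h import *
m=camera_model("wrist");im,d=snapshot("wrist")
im=im[:,:,::-1].copy()
th=.4827;Rm=np.array([[np.cos(th),-np.sin(th)],[np.sin(th),np.cos(th)]]);t=np.array([.5696,.1067])
P=np.array([[-165,-220,40],[-146.5,0,174],[-163,26,174],[-163,-26,174],[-86,-47,193.5]])
Q=[]
for p in P:
    q=proj(m,np.r_[Rm@p[:2]/1e3+t,p[2]/1e3][None])[0];print(p,q.round(1));Q.append(q)
u,v=Q[0].astype(int);c=im[max(0,v-50):v+50,max(0,u-50):u+50]
for q in Q[1:]:cv2.circle(im,tuple(int(v) for v in q),2,(0,0,255),-1)
im[:200,:0]=0
c=cv2.resize(c,(384,384),interpolation=cv2.INTER_CUBIC)
cv2.imwrite("pics/w2.png",cv2.resize(np.hstack([im,c]),(798,342)))
E
```

```text
clock: 5.73
tool_pos: [0.5023, -0.0888, 0.2291]
eef_rot: [-0.244, 0.97, 0.001, 0.004]
contact_force: [1.1, 0.9, 0.2]
opening: 0.007
finger_force: 0.0
t 5.73 tip [ 0.5024 -0.0887  0.2181] tip toaster mm [-150.2 -141.9] shift mm [ -1.4 141.9  33.2] turn [0.0007 0.0086 0.0102] F [1.1 0.9 0.2] op 0.007 q [ 0.37  0.59 -0.45  1.93  0.38  0.69  1.76]
[-165. -220.   40.] [188.8 162.3]
[-146.5    0.   174. ] [449.7 222.8]
[-163.   26.  174.] [488.6 201.6]
[-163.  -26.  174.] [419.3 201.1]
[-86.  -47.  193.5] [386.6 310.3]
```

View pics/w2.png

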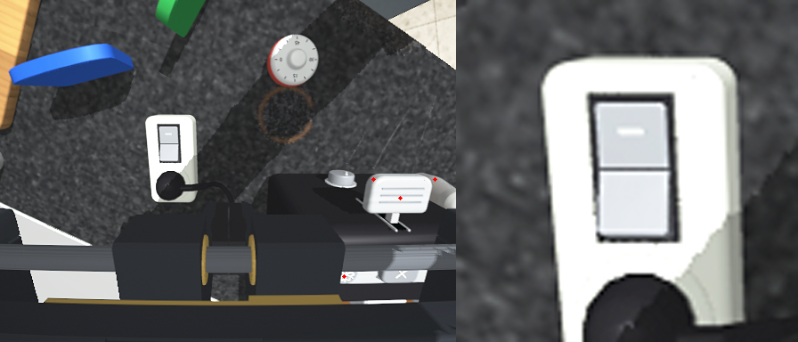

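The rocker crop shows the dashed end lying flat with the hinge line in the middle, so it looks to be on. The tab is at about (398,193) in the composite, next to its predicted mark. I'm moving over the lever.

```bash
python3 -m inch '-1 0 0.035 0 0 0.008 0.01;-1 0 0.035 0 0 0 0;-1 0 0.035 0 0 0 0;-1 0 0.035 0 0 0 0;-1 0 0 0.015 0 0 0;-1 0 0 0.01 0 0 0;-1 0 0 0 0 0 0;-1 0 0 0 0 0 0'
python3 g.py -150 0 138
```

```text
clock: 6.45
tool_pos: [0.4378, 0.0263, 0.2018]
eef_rot: [-0.234, 0.972, -0.002, -0.003]
contact_force: [0.5, -0.1, 0.0]
opening: 0.008
finger_force: 0.0
t 6.45 tip [0.4377 0.0263 0.1908] tip toaster mm [-154.1  -10. ] shift mm [-4.3 10.2 52.8] turn [-0.003  -0.006  -0.0112] F [ 0.5 -0.1  0. ] op 0.008 q [ 0.07  0.56 -0.37  2.15  0.42  0.51  1.43]
```

```bash
python3 -m inch '-1 -0.004 0.009 0 0 -0.006 -0.01;-1 0 0 0.006 0 0 0;-1 0 0 0.006 0 0 0;-1 0 0 0.006 0 0 0;-1 0 0 0.006 0 0 0;-1 0 0 0.006 0 0 0;-1 0 0 0.006 0 0 0;-1 0 0 0.006 0 0 0;-1 0 0 0.005 0 0 0;-1 0 0 0.003 0 0 0;-1 0 0 0.002 0 0 0;-1 0 0 0 0 0 0;-1 0 0 0 0 0 0;-1 0 0 0 0 0 0'
python3 g.py -150 0 138
```

```text
clock: 7.62
tool_pos: [0.4375, 0.0367, 0.1499]
eef_rot: [-0.239, 0.971, -0.001, 0.001]
contact_force: [-0.3, 0.3, 8.1]
opening: 0.005
finger_force: 3.9
t 7.62 tip [0.4376 0.0367 0.1389] tip toaster mm [-149.4   -0.7] shift mm [0.6 0.7 0.9] turn [-0.0032  0.0016 -0.0005] F [-0.3  0.3  8.1] op 0.005 q [-0.02  0.65 -0.26  2.2   0.51  0.34  1.34]
```

```bash
python3 -m inch '-1 0 0 0.0015 0 0 0;-1 0 0 0.001 0 0 0;-1 0 0 0 0 0 0;-1 0 0 0 0 0 0'; python3 -m inch '-1 0 0 -0.005 0 0 0;-1 0 0 -0.01 0 0 0;-1 0 0 -0.02 0 0 0;-1 0 0 -0.03 0 0 0;-1 0 0 -0.025 0 0 0;-1 0 0 0 0 0 0;-1 0 0 0 0 0 0'
python3 g.py -86 -47 200
python3 - <<'E'
from h import *
im,d=snapshot("side");im=im[:,:,::-1]
cv2.imwrite("pics/s2.png",cv2.resize(im[130:310,200:340],None,fx=3,fy=3))
E
```

```text
clock: 7.95
tool_pos: [0.4374, 0.0366, 0.1491]
eef_rot: [-0.239, 0.971, -0.002, 0.002]
contact_force: [-4.6, -0.2, 31.7]
opening: 0.005
finger_force: 15.5
clock: 8.53
tool_pos: [0.4378, 0.0366, 0.2378]
eef_rot: [-0.238, 0.971, -0.002, 0.002]
contact_force: [-1.1, -0.1, -0.2]
opening: 0.004
finger_force: 0.0
t 8.53 tip [0.4378 0.0365 0.2268] tip toaster mm [-149.3   -1. ] shift mm [-63.3 -45.8  27.2] turn [-0.0039  0.0033 -0.0015] F [-1.1 -0.1 -0.2] op 0.004 q [ 0.1   0.5  -0.43  2.11  0.37  0.6   1.46]
```

View pics/s2.png

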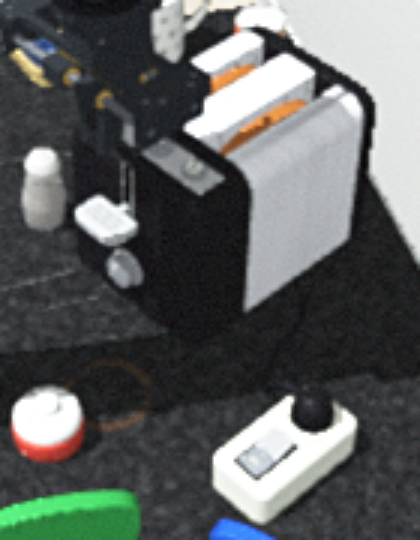

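The side view shows the lever tab staying low at (105,220) and the bread sunk in, so the catch holds. Next the thaw key, at about (195,165) in this crop.

```bash
python3 -m inch '-1 -0.03 -0.024 0 0 0 0;-1 -0.033 -0.023 0 0 0 0;-1 0 0 0 0 0 0;-1 0 0 0.01 0 0 0;-1 0 0 0.006 0 0 0;-1 0 0 0 0 0 0;-1 0 0 0 0 0 0'
python3 g.py -86 -48 187.5
```

```text
clock: 9.17
tool_pos: [0.5127, 0.0245, 0.2204]
eef_rot: [-0.239, 0.971, -0.001, -0.001]
contact_force: [0.8, 0.9, 0.1]
opening: 0.004
finger_force: 0.0
t 9.17 tip [0.5127 0.0245 0.2094] tip toaster mm [-88.6 -46.4] shift mm [-2.6 -1.6 21.8] turn [-0.0017 -0.0027  0.0009] F [0.8 0.9 0.1] op 0.004 q [ 0.12  0.61 -0.42  1.92  0.38  0.69  1.53]
```

```bash
python3 -m inch '-1 -0.0025 -0.0015 0.006 0 0 0;-1 0 0 0.005 0 0 0;-1 0 0 0.003 0 0 0;-1 0 0 0.003 0 0 0;-1 0 0 0.003 0 0 0;-1 0 0 0.001 0 0 0;-1 0 0 0 0 0 0;-1 0 0 0 0 0 0'
python3 g.py -86 -48 187.5
```

```text
clock: 9.83
tool_pos: [0.5175, 0.0242, 0.2008]
eef_rot: [-0.239, 0.971, -0.001, 0.001]
contact_force: [-3.1, -0.6, 3.0]
opening: 0.003
finger_force: 1.9
t 9.83 tip [0.5175 0.0242 0.1898] tip toaster mm [-84.5 -48.9] shift mm [1.6 0.9 2.3] turn [-0.0029  0.0007 -0.0004] F [-3.1 -0.6  3. ] op 0.003 q [ 0.11  0.64 -0.4   1.93  0.4   0.64  1.51]
```

```bash
python3 -m inch '-1 0 0 0.001 0 0 0;-1 0 0 0.001 0 0 0;-1 0 0 0.001 0 0 0;-1 0 0 0 0 0 0;-1 0 0 0 0 0 0;-1 0 0 0 0 0 0'
python3 g.py -86 -48 187.5
```

```text
clock: 10.33
tool_pos: [0.5175, 0.0242, 0.1988]
eef_rot: [-0.239, 0.971, -0.002, 0.001]
contact_force: [-5.3, -0.8, 14.5]
opening: 0.008
finger_force: 7.5
t 10.33 tip [0.5175 0.0242 0.1878] tip toaster mm [-84.4 -48.9] shift mm [1.6 0.9 0.3] turn [-0.0037  0.0012 -0.0005] F [-5.3 -0.8 14.5] op 0.008 q [ 0.11  0.65 -0.4   1.94  0.41  0.64  1.51]
```

```bash
python3 -m inch '-1 0 0 0.0007 0 0 0;-1 0 0 0 0 0 0;-1 0 0 0 0 0 0'; python3 -m inch '-1 0 0 -0.005 0 0 0;-1 0 0 -0.01 0 0 0;-1 0 0 -0.03 0 0 0;-1 0 0 -0.03 0 0 0;-1 0 0 -0.03 0 0 0;-1 0.03 0 0 0 0 0;-1 0.03 0 0 0 0 0;-1 0.03 0 0 0 0 0;-1 0.03 0 0 0 0 0;-1 0 0 0 0 0 0;-1 0 0 0 0 0 0'
python3 - <<'E'
from h import *
a=snapshot("side")[0][130:310,200:340,::-1];b=snapshot("top")[0][120:280,110:370,::-1]
f=lambda x,w:cv2.resize(x,(w,int(x.shape[0]*w/x.shape[1])))
a=f(a,320);b=f(b,470);H=max(len(a),len(b));p=lambda x:cv2.copyMakeBorder(x,0,H-len(x),0,0,0)
cv2.imwrite("pics/fin.png",np.hstack([p(a),p(b)]))
E
```

```text
clock: 10.58
tool_pos: [0.5175, 0.0242, 0.1987]
eef_rot: [-0.239, 0.971, -0.002, 0.001]
contact_force: [-6.6, -0.3, 20.1]
opening: 0.003
finger_force: 10.2
clock: 11.5
tool_pos: [0.4105, -0.0322, 0.3021]
eef_rot: [-0.238, 0.971, -0.002, 0.001]
contact_force: [-0.1, 0.7, 0.4]
opening: 0.004
finger_force: 0.0
```

View pics/fin.png

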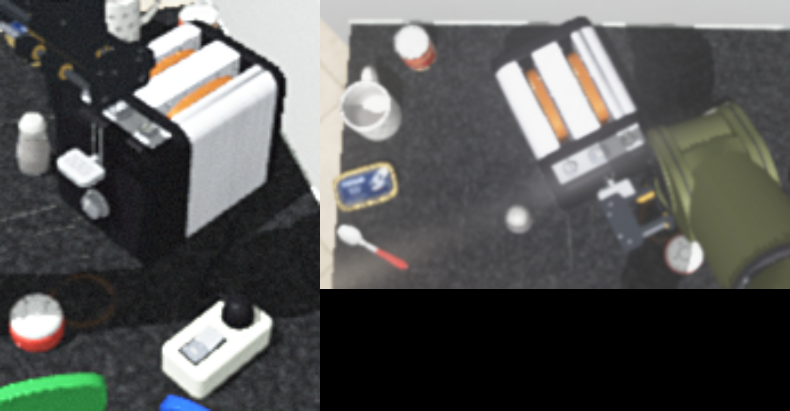

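The lever is still down at (80,168), the bread is lowered, the bystanders are where they were and the arm is clear. I'm handing in.

```bash
python3 -c "
from plant import r
print(r.finish_job())"
```

```text
the job is handed in; nothing more can be done
None
```

I pressed the socket rocker down, the lever caught and is staying down with both slices lowered, and I then pressed the thaw key to its stop; the job was handed in at about 11.6 s with the arm clear and nothing else seen to move.

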